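# Hang the headphones on the charging rail and start the charger

### The arm

A 7-joint arm with a two-finger parallel gripper is mounted at the origin on the work surface. World frame = base frame: x ahead of the robot, y to its left, z up, the work surface at z = 0. Lengths are in m, angles in rad, forces in N, time in s.
With the tool pointing down it reaches from about 0.425 to 1.025 m from the base axis. Payload 3.6 kg.
Tool frame: the origin (TCP) lies midway between the tips of the shut fingers; the grasp point (between the pads) lies 19 mm behind it; z points along the fingers, y is the direction in which the jaws open and shut (so a half turn about z gives the same grasp; the last joint's range is limited). The gripper opens to 85 mm and grips with 20 to 120 N. Pads are 22 mm wide; open, the fingers measure 114 mm over their backs; the gripper's body (76 mm by 85 mm) begins 54 mm behind the grasp point. The pads swing forward as they close: fully open they stand 13 mm farther back than shut.
Start: joints at [1.109, 0.591, 0.048, 1.609, -0.033, 0.943, -0.034], TCP at [0.261, -0.676, 0.231] pointing down, gripper open.
Joint ranges: [-2.69, 2.69], [-0.47, 2.24], [-1.27, 1.36], [0.19, 2.51], [-1.53, 4.68], [0.08, 2.07], [-3.09, 3.09]. Speed limits (rad/s): [2.57, 2.57, 3.14, 3.14, 3.14, 3.14, 3.14].

### API

Orientations are given as a rotation vector (axis times angle).
In Python, from bench import get_state, camera, get_calibration, close_job gives the robot as it stands.
- The arm moves only by the tool play_rows, never from a script. Its argument "steps" is a list of rows, each an object of numbers: "hand": the finger opening in cm, from 0 to 8.54; "x", "y", "z": the shift along the tool's x, y, z in cm; "ax", "ay", "az": the turn, a rotation vector about the tool's x, y, z in degrees. A call has 1 to 20 rows; each row shifts and turns the commanded pose from where the row before left it, along the tool's axes as they then stand; what a row does not reach is not made up. A row lasts 1/10 s, in which the tool goes at most 50 mm and 8.59 degrees, less where a joint would pass 70% of its speed; a pose out of reach is approached as far as the arm can. A call is refused whole if a number of a shift passes 5 or a number of a turn 8.59, either way. A call with a gripper value outside its range is refused whole. The fingers move at their own pace and stop on an object; "squeeze" is the grip in N (left out, the last holds). Time passes only in rows, so rows that do not move let the fingers close. It gives the time, the measured TCP pose, the force and the opening at its end, in the units of the state.
- get_state(): the state, without advancing time (a new reading comes with each control period).
- camera(name): name is "scene" or "top" or "wrist"; returns (picture, depth): 480x640x3 uint8, red, green, blue; 480x640 float32, m along the optical axis (not along the pixel's ray), 0 where there is no reading.
- get_calibration(name): a dict with "vfov" (degrees; the focal length in pixels is half the picture's height over the tangent of half this angle, whatever the lens; pixels are square), "cx", "cy" (the principal point, pixels), "k1" (the pictures are not rectified: a ray, as slopes to the right and down, at radius r is drawn at 1 + k1 r^2 times it, then the intrinsics apply), "world_from_camera" (4x4, takes a point from camera to world coordinates). Camera axes: x right, y down, z forward; pixel columns grow to the right and rows downward; lengths in m; the calibration is good to about 2 mm. A picture is of the moment at which its call begins: read the wrist's pose just before it. get_calibration takes no time and is no camera call; for the wrist camera it gives the pose at the moment of the call.
- close_job(): hands the job in, once; it reports no verdict.
The state is a dict: "time_s": time; "joint_pos": joint angles; "joint_vel": joint speeds; "joint_efforts": joint torques, N m; "tcp_pos": TCP position; "orientation": TCP orientation; "force": force on the tool from outside, world axes, zero at the start; "torque": the same for the moment, N m; "width": finger opening in m.
Only numpy, scipy, OpenCV 4.12 (cv2) and the standard library are available. Lean on these libraries where they do the work, as an engineer would, in place of code of your own. Each camera call takes 0.05 s, during which the arm holds its last target. There are 200 camera calls.

### The job

Put the headphones on to charge: set them down astride the steel rail of the charging stand, so that they hang level from the headband with a cup on either side, and let go only once they are on the rail. Then start the charger by pressing its keys fully down and releasing them one at a time: first the round key, then the narrow bar key, then the square key. Do not press any key before the headphones hang, leave the plus-shaped key alone, and leave the other things on the table where they are.

Things in the scene. Friction and masses are not known exactly. Their poses are not given: they have to be found in the camera images.
- headphones: Rigid on-ear headphones, 0.18 to 0.29 kg, 158 mm wide (own x), 60 mm deep (own y), 150 mm tall, standing on the flat lower ends of the two 66 mm tall cups, headband arched above. Origin on the table midway between the cups, own z up. Clear gap between the cups: 100 mm. Crown of the band: black block 60 (x) x 30 (y) x 22 mm thick; steel arms slope down from it to the cups.
- headphones_crown (a point): Centre of the crown block of the headphones, 139 mm above the cups' lower ends; its flat underside is 11 mm below, its top 11 mm above. The place to take hold, from above, across its 30 mm depth (own y). Own z up. When hung on the rail it is 18 mm above the rail's axis.
- stand: Fixed charging stand: wooden foot 68 (own x) x 250 (own y) x 10 mm; two posts of 14 mm diameter at own y = +110 and -110 mm carry a steel rail along own y. Origin: middle of the foot's underside, on the table; own z up. It stands on the left or the right, the console on the other side.
- rail_mid (a point): Middle of the rail's axis, 143 mm above the table. The rail is a round level bar, 14 mm in diameter, along own y, 220 mm long between the posts; nothing above it. Own x is level and square to the rail.
- console: Fixed charger console, own x -80 to +90 mm, 250 mm wide (own y), origin on the table. Key panel slopes 25 degrees, rising towards own +x from 37 to 83 mm high. Lamp bar (190 to 204 mm high, own x -12 to +12 mm, 240 mm wide, on a post at the back) above: no room for an upright tool, lean it back by 20 degrees or more, about square to the panel. Four white keys in a level row, own x -30, own y +-75, +-25 mm; order varies.
- key_round_top (a point): Centre of the pressing face of a round key, 26 mm across (first to press); 10 mm proud of the panel at rest, 69 mm above the table. Own z points straight out of the sloped panel (the key moves along -z), own x up the slope, own y level across the panel. Neighbouring keys' centres are 50 mm away along y.
- key_round (a joint): Travel of the round key, m: 0 = up at rest, 0.006 = fully down. Spring return; starts to move at about 1.5 N, fully down at 5 N.
- key_bar_top (a point): Centre of the pressing face of a narrow bar key, 12 mm wide and 34 mm long up the slope (second to press); 10 mm proud of the panel at rest, 69 mm above the table. Own z points straight out of the sloped panel (the key moves along -z), own x up the slope, own y level across the panel. Neighbouring keys' centres are 50 mm away along y.
- key_bar (a joint): Travel of the bar key, m: 0 = up at rest, 0.006 = fully down. Spring return; starts to move at about 1.5 N, fully down at 5 N.
- key_square_top (a point): Centre of the pressing face of a square key, 25 x 25 mm (third to press); 10 mm proud of the panel at rest, 69 mm above the table. Own z points straight out of the sloped panel (the key moves along -z), own x up the slope, own y level across the panel. Neighbouring keys' centres are 50 mm away along y.
- key_square (a joint): Travel of the square key, m: 0 = up at rest, 0.006 = fully down. Spring return; starts to move at about 1.5 N, fully down at 5 N.
- key_cross_top (a point): Centre of the pressing face of a plus-shaped key, 32 mm across with 10 mm arms; not part of the job (never to be pressed); 10 mm proud of the panel at rest, 69 mm above the table. Own z points straight out of the sloped panel (the key moves along -z), own x up the slope, own y level across the panel. Neighbouring keys' centres are 50 mm away along y.
- key_cross (a joint): Travel of the cross key, m: 0 = up at rest, 0.006 = fully down. Spring return; starts to move at about 1.5 N, fully down at 5 N.
- canister_a_mid (a point): Bystander: black lidded canister, 60 mm diameter, 105 mm tall; point at its centre.
- canister_b_mid (a point): Bystander: second black lidded canister, same size; point at its centre.
- mug_mid (a point): Bystander: white mug, 80 mm diameter, 90 mm tall; point on its axis half-way up.
- glasses_case_mid (a point): Bystander: grey glasses case, 60 x 155 x 38 mm, lying along own y; point at its centre.
- brush_grip (a point): Bystander: wooden brush, 180 mm long, lying on the table; point on its handle.
- tape_mid (a point): Bystander: roll core of cardboard lying flat, 80 mm diameter, 25 mm tall; point at its centre.

How it is judged:
On the way, in this order (a step that is already met when the one before it is completed fails the run):
1. the headphones, still held, are down on the rail (crown within about 15 mm of its resting height), astride it (z of headphones_crown in the frame of rail_mid between 0.01 and 0.034 m and x of headphones_crown in the frame of rail_mid between -0.03 and 0.03 m and y of headphones_crown in the frame of rail_mid between -0.09 and 0.09 m and angle between headphones_crown's own z axis and vertical below 0.35 rad and contact force between the fingers and headphones above 0.3 N), for 0.05 s.
2. they hang on the rail, released (z of headphones_crown in the frame of rail_mid between 0.01 and 0.028 m and x of headphones_crown in the frame of rail_mid between -0.03 and 0.03 m and y of headphones_crown in the frame of rail_mid between -0.09 and 0.09 m and angle between headphones_crown's own z axis and vertical below 0.3 rad and contact force between the fingers and headphones below 0.05 N), for 0.2 s.
3. the round key is pressed (at least 4 mm of 6) with all other keys up (value of joint key_round above 0.004 m and value of joint each of key_bar, key_square, key_cross below 0.0015 m), for 0.05 s.
4. the bar key is pressed (at least 4 mm of 6) with all other keys up (value of joint key_bar above 0.004 m and value of joint each of key_round, key_square, key_cross below 0.0015 m), for 0.05 s.
5. the square key is pressed (at least 4 mm of 6) with all other keys up (value of joint key_square above 0.004 m and value of joint each of key_round, key_bar, key_cross below 0.0015 m), for 0.05 s.
At the end, for the whole second after the job is handed in: The headphones hang at rest on the rail, released: crown centre 10 to 28 mm above the rail's axis, within 30 mm of it sideways and within 90 mm of its middle along it, tilted less than 0.3 rad; all four keys are back up (under 1 mm) (all of step 2 and linear speed of headphones below 0.03 m/s and value of joint each of key_round, key_bar, key_square, key_cross below 0.001 m); the robot touches nothing.
It fails at once if a key pressed (over 2 mm) while the headphones are not hanging on the rail (value of joint any of key_round, key_bar, key_square, key_cross above 0.002 m and not (z of headphones_crown in the frame of rail_mid between 0.01 and 0.028 m and x of headphones_crown in the frame of rail_mid between -0.03 and 0.03 m and y of headphones_crown in the frame of rail_mid between -0.09 and 0.09 m and angle between headphones_crown's own z axis and vertical below 0.3 rad)).
It fails at once if the plus-shaped key pressed (over 2 mm) (value of joint key_cross above 0.002 m).
It fails at once if two keys down (over 2 mm) together (value of joint each of key_round, key_bar above 0.002 m or value of joint each of key_round, key_square above 0.002 m or value of joint each of key_bar, key_square above 0.002 m).
It fails at once if a bystander moved more than 30 mm (distance of any of canister_a_mid, canister_b_mid, mug_mid, glasses_case_mid, brush_grip, tape_mid from where it was at the start of the episode above 0.03 m).
It also fails if it takes over 58 s, if anything falls off the work surface, if the arm or the gripper's body presses on something with over 40 N, if the wrist force passes 120 N, or if a joint passes its speed limit or range.

## Working session

There is one attempt and no reset: what is moved stays moved. The work goes in short steps, Python scripts to look and compute and a tool call to move; the robot and the scene stay as the last step left them, time stands still between calls to the robot, and variables do not carry over. Pictures are saved under pics/ and viewed, about 8 in all and at most 12, crops included, and the job is handed in when it is done.

Besides the shell and the picture viewer there is one more tool, called after "Request:" in YAML: its name, and indented under it one key for each argument. play_rows: Moves the arm, as the interface text tells. Its arguments: {"type":"object","properties":{"steps":{"type":"array","items":{"type":"object","properties":{"hand":{"type":"number"},"x":{"type":"number"},"y":{"type":"number"},"z":{"type":"number"},"ax":{"type":"number"},"ay":{"type":"number"},"az":{"type":"number"}}}},"squeeze":{"type":"number"}},"required":["steps"]}

```bash
mkdir -p pics; ls; cat > h.py <<'E'
import numpy as np, cv2
from bench import *
from scipy.spatial.transform import Rotation as R
def K(c): 
    f=240/np.tan(np.radians(c["vfov"])/2); return f
def pts(depth,c):
    """HxWx3 world points from depth"""
    h,w=depth.shape; v,u=np.mgrid[:h,:w].astype(float); s=rays(u,v,c)
    P=np.dstack([s[...,0]*depth,s[...,1]*depth,depth]); T=np.array(c["world_from_camera"])
    return P@T[:3,:3].T+T[:3,3]
def rays(u,v,c):
    f=K(c); x=(np.asarray(u,float)-c["cx"])/f; y=(np.asarray(v,float)-c["cy"])/f; a,b=x,y
    for _ in range(10):
        k=1+c["k1"]*(a*a+b*b); a,b=x/k,y/k
    return np.stack([a,b],-1)
def plane(u,v,c,z):
    s=rays(u,v,c); T=np.array(c["world_from_camera"]); d=np.concatenate([s,np.ones(s.shape[:-1]+(1,))],-1)@T[:3,:3].T
    o=T[:3,3]; return o+d*((z-o[2])/d[...,2])[...,None]
def shot(n,f):
    c=get_calibration(n); p,d=camera(n); cv2.imwrite("pics/"+f+".png",cv2.cvtColor(p,cv2.COLOR_RGB2BGR)); np.savez("pics/"+f,p=p,d=d,c=np.array(c,dtype=object)); return p,d,c
def load(f):
    z=np.load("pics/"+f+".npz",allow_pickle=True); return z["p"],z["d"],z["c"].item()
E
python3 - <<'E'
from h import *
for n in("top","scene"):
    p,d,c=shot(n,n+"1"); print(n,c,(d>0).mean())
print(get_state())
E
```

```text
pics
top {'vfov': 48.31610415926091, 'cx': 316.21002850860935, 'cy': 245.02491489667744, 'k1': 0.051612981788874884, 'world_from_camera': array([[ 0.01955486, -0.99653375,  0.08085848,  0.44081661],
       [-0.99962676, -0.02103042, -0.01743741,  0.04829705],
       [ 0.01907745, -0.08048731, -0.99657305,  1.20446762],
       [ 0.        ,  0.        ,  0.        ,  1.        ]])} 0.9960286458333333
scene {'vfov': 49.133743200832335, 'cx': 325.2073656030697, 'cy': 243.66025062045503, 'k1': -0.12659161210515263, 'world_from_camera': array([[ 0.74864746,  0.4166386 , -0.51569299,  1.08818341],
       [ 0.66276046, -0.48981221,  0.56642084, -0.62136235],
       [-0.01659993, -0.76583045, -0.64282826,  0.85408133],
       [ 0.        ,  0.        ,  0.        ,  1.        ]])} 0.9956705729166667
{'time_s': 0.1, 'joint_pos': array([ 1.10849655,  0.59205779,  0.04831341,  1.60970776, -0.0332818 ,
        0.94270535, -0.03370182]), 'joint_vel': array([ 1.09581110e-03, -5.67410109e-04, -7.70709975e-05, -2.57472715e-03,
        7.42475597e-04,  6.03374134e-04,  3.45506766e-04]), 'joint_efforts': array([ 4.18898708e-03, -5.50000763e+01,  1.55305132e+00, -1.98827380e+01,
        9.73951304e-03,  3.83098988e-03,  1.27423209e-05]), 'tcp_pos': array([ 0.26108605, -0.67554664,  0.23022842]), 'orientation': array([-3.08633318e+00, -5.75788852e-01,  8.07371377e-04]), 'force': array([0.34859516, 0.23038187, 0.24004262]), 'torque': array([ 0.04384745, -0.08358196,  0.0351167 ]), 'width': 0.08544277781631841}
```

View pics/top1.png

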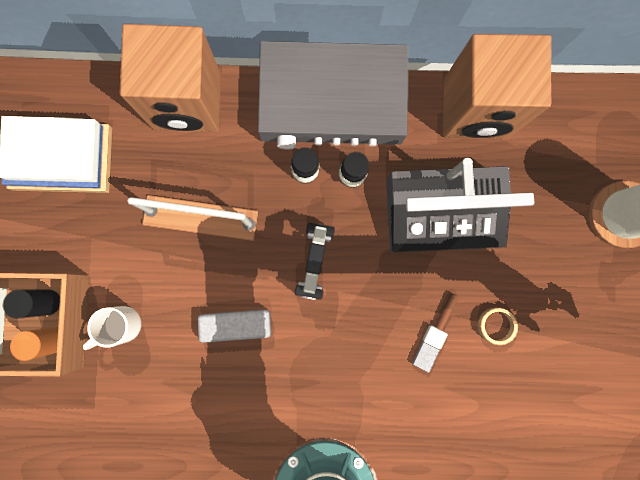

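View pics/scene1.png

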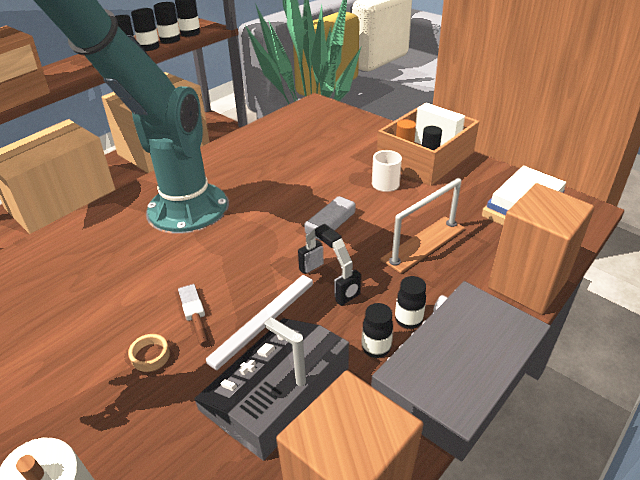

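Top view: headphones crown at about (316,261), rail from (133,202) to (250,222), keys left to right are round (417,229), square (440,228), cross (464,227), bar (487,226). The canisters are at (305,165) and (354,168), with the glasses case at (234,326). The scene view agrees.

```bash
cat > m.py <<'E'
from h import *
p,d,c=load("top1"); P=pts(d,c); g=p.min(2).astype(int)
def box(u0,u1,v0,v1): m=np.zeros(d.shape,bool); m[v0:v1,u0:u1]=1; return m
z=P[...,2]
print("table z",np.median(z[400:440,420:500]))
# headphones: all above 0.03 in the box
m=box(285,345,215,305)&(z>0.13)&(g<80); v,u=np.nonzero(m)
ct=cv2.minAreaRect(np.c_[u,v].astype(np.float32)); print("crown rect",ct,m.sum(),np.median(z[m]))
b=cv2.boxPoints(ct); w=plane(b[:,0],b[:,1],c,0.150); print("crown",w.mean(0)); print(np.round(w,4))
m=box(285,345,215,305)&(z>0.03); q=P[m][:,:2]; e,vec=np.linalg.eigh(np.cov(q.T)); print("hp all",q.mean(0),"axis deg",np.degrees(np.arctan2(vec[1,1],vec[0,1])), cv2.minAreaRect(q.astype(np.float32)*1000))
# depth-based crown
mm=box(285,345,215,305)&(z>0.14); print("depth crown",P[mm].mean(0),mm.sum())
# rail
m=box(120,262,190,235)&(z>0.125)&(z<0.17); v,u=np.nonzero(m); w=plane(u,v,c,0.143)[:,:2]
r=cv2.minAreaRect((w*1000).astype(np.float32)); print("rail rect mm",r,m.sum(),"depthz",np.median(z[m])); 
q=w; e,vec=np.linalg.eigh(np.cov(q.T)); print("rail mean",q.mean(0),"axis",np.degrees(np.arctan2(vec[1,1],vec[0,1])))
# keys
m=box(400,505,213,242)&(g>170); n,l,s,cc=cv2.connectedComponentsWithStats(m.astype(np.uint8))
for i in range(1,n):
    if s[i,4]>20: print("key",cc[i].round(1),s[i],plane(cc[i][:1],cc[i][1:],c,0.069)[0].round(4), np.median(P[l==i],0).round(4))
m=box(400,540,190,213)&(z>0.17); q=plane(*np.nonzero(m)[::-1],c,0.204)[:,:2]; print("lamp",cv2.minAreaRect((q*1000).astype(np.float32)))
E
python3 m.py
```

```text
table z 0.0008664266995855874
crown rect ((320.29046630859375, 259.4583740234375), (80.91636657714844, 47.72602844238281), 89.14490509033203) 460 0.15031140239671625
crown [0.4984864  0.02121511 0.15      ]
[[ 0.5766  0.0713  0.15  ]
 [ 0.5801 -0.0234  0.15  ]
 [ 0.4202 -0.0283  0.15  ]
 [ 0.417   0.0653  0.15  ]]
hp all [0.49619871 0.03187772] axis deg 170.65004654407147 ((499.7408447265625, 31.141613006591797), (59.62838363647461, 161.92987060546875), 80.80609130859375)
depth crown [0.49728319 0.03192071 0.17929635] 561
rail rect mm ((594.6636962890625, 288.0885925292969), (237.2307586669922, 15.716065406799316), 83.40055847167969) 842 depthz 0.14916785672743493
rail mean [0.59537244 0.28873434] axis 83.27809579874614
key [463.8 226.7] [456 219  16  16 131] [ 0.5789 -0.2863  0.069 ] [ 0.5784 -0.2865  0.0689]
key [487.  225.5] [484 218   7  16 100] [ 0.5825 -0.3358  0.069 ] [ 0.5829 -0.3359  0.0687]
key [416.8 228.4] [411 223  12  12 118] [ 0.5731 -0.1859  0.069 ] [ 0.5729 -0.1857  0.0703]
key [440.4 227.4] [435 222  12  12 141] [ 0.5763 -0.2364  0.069 ] [ 0.5768 -0.2362  0.0699]
lamp ((611.5065307617188, -251.58419799804688), (41.978607177734375, 251.08065795898438), 1.1501046419143677)
```

```bash
cat >> h.py <<'E'
def pose(xyaw,lean=0):
    """tool x at world yaw xyaw (deg), z down, then leaned so z tips towards +x by lean"""
    return R.from_euler("z",xyaw,degrees=True)*R.from_euler("x",180,degrees=True)*R.from_euler("y",lean,degrees=True)
def go(target,rot=None):
    s=get_state(); r=R.from_rotvec(s["orientation"]); rot=rot or r
    dr=np.degrees((r.inv()*rot).as_rotvec())
    print("t",round(s["time_s"],2),"tcp",s["tcp_pos"].round(4),"turn deg",dr.round(2),"shift cm if turned first",(rot.inv().apply(np.array(target)-s["tcp_pos"])*100).round(2),"shift cm now",(r.inv().apply(np.array(target)-s["tcp_pos"])*100).round(2),"F",s["force"].round(2),"w",s["width"].round(4))
E
python3 - <<'E'
from h import *
p,d,c=load("top1"); P=pts(d,c); z=P[...,2]; g=p.min(2)
B=np.zeros(d.shape,bool); B[215:305,285:345]=1
m=B&(z>.144)&(z<.156); q=P[m][:,:2]; print(m.sum(),np.median(q,0),cv2.minAreaRect((q*1000).astype(np.float32)))
m=B&(z>.03)&(z<.156); q=P[m][:,:2];print(cv2.minAreaRect((q*1000).astype(np.float32)))
print(pose(-9.3).apply([[1,0,0],[0,1,0],[0,0,1]]).round(2))
go([.42,-.35,.33],pose(-9.3)); go([.517,.028,.25],pose(-9.3))
E
```

```text
496 [0.49890927 0.03130035] ((499.52203369140625, 31.235557556152344), (29.964313507080078, 71.03521728515625), 80.9029769897461)
((499.7408447265625, 31.141616821289062), (59.62839889526367, 161.92982482910156), 80.80609130859375)
[[ 0.99 -0.16  0.  ]
 [-0.16 -0.99  0.  ]
 [-0.   -0.   -1.  ]]Traceback (most recent call last):
  File "<stdin>", line 7, in <module>
  File "h.py", line 29, in go
    print("t",round(s["time_s"],2),"tcp",s["tcp_pos"].round(4),"turn deg",dr.round(2),"shift cm if turned first",(rot.inv().apply(np.array(target)-s["tcp_pos"])*100).round(2),"shift cm now",(r.inv().apply(np.array(target)-s["tcp_pos"])*100).round(2),"F",s["force"].round(2),"w",s["width"].round(4))
                                                                                                                                                                                                                                                                                      ^^^^^^^^^^^^^^^^
AttributeError: 'float' object has no attribute 'round'
```

```bash
sed -i 's/s\["width"\].round(4)/round(s["width"],4)/' h.py; python3 - <<'E'
from h import *
go([.42,-.35,.33],pose(-9.2)); go([.518,.028,.25],pose(-9.2))
E
```

```text
t 0.1 tcp [ 0.2611 -0.6755  0.2302] turn deg [-0.11  0.04 30.34] shift cm if turned first [ 10.48 -34.68  -9.98] shift cm now [ 26.56 -24.66  -9.93] F [0.35 0.23 0.24] w 0.0854
t 0.1 tcp [ 0.2611 -0.6755  0.2302] turn deg [-0.11  0.04 30.34] shift cm if turned first [ 14.11 -73.56  -1.98] shift cm now [ 49.33 -56.36  -1.87] F [0.35 0.23 0.24] w 0.0854
```

Request:
play_rows:
  steps:
    - {"az":7.6,"z":-2.5,"hand":8.5}
    - {"az":7.6,"z":-2.5}
    - {"az":7.6,"z":-2.5}
    - {"az":7.5,"z":-2.5}
    - {"x":1.5,"y":-3.5}
    - {"x":1.5,"y":-3.5}
    - {"x":1.5,"y":-3.5}
    - {"x":1.5,"y":-3.5}
    - {"x":1.5,"y":-3.5}
    - {"x":1.5,"y":-3.5}
    - {"x":1.5,"y":-3.5}
    - {"y":-3.5}
    - {"y":-3.5}
    - {"y":-3.5}
    - {"x":0.4,"y":-3.5}
    - {"x":0.4,"y":-3.5}
    - {"x":0.4,"y":-3.5}
    - {"x":0.4,"y":-3.5}
    - {}
    - {}

```text
$.steps[0]: bad value
```

```bash
python3 - <<'E'
from h import *
go([.518,.028,.25],pose(-9.2)); print(get_state()["joint_pos"].round(2))
E
```

```text
t 0.1 tcp [ 0.2611 -0.6755  0.2302] turn deg [-0.11  0.04 30.34] shift cm if turned first [ 14.11 -73.56  -1.98] shift cm now [ 49.33 -56.36  -1.87] F [0.35 0.23 0.24] w 0.0854
[ 1.11  0.59  0.05  1.61 -0.03  0.94 -0.03]
```

Request:
play_rows:
  steps:
    - {"hand":8.5,"x":0,"y":0,"z":-2.5,"ax":0,"ay":0,"az":7.6}
    - {"hand":8.5,"x":0,"y":0,"z":-2.5,"ax":0,"ay":0,"az":7.6}
    - {"hand":8.5,"x":0,"y":0,"z":-2.5,"ax":0,"ay":0,"az":7.6}
    - {"hand":8.5,"x":0,"y":0,"z":-2.5,"ax":0,"ay":0,"az":7.5}

```text
time_s: 0.5
tcp_pos: [0.2612, -0.6757, 0.3315]
orientation: [-3.13, 0.259, 0.001]
force: [0.0, -0.5, -0.5]
width: 0.0851
```

Request:
play_rows:
  steps:
    - {"hand":8.5,"x":1.5,"y":-3.5,"z":0,"ax":0,"ay":0,"az":0}
    - {"hand":8.5,"x":1.5,"y":-3.5,"z":0,"ax":0,"ay":0,"az":0}
    - {"hand":8.5,"x":1.5,"y":-3.5,"z":0,"ax":0,"ay":0,"az":0}
    - {"hand":8.5,"x":1.5,"y":-3.5,"z":0,"ax":0,"ay":0,"az":0}
    - {"hand":8.5,"x":1.5,"y":-3.5,"z":0,"ax":0,"ay":0,"az":0}
    - {"hand":8.5,"x":1.5,"y":-3.5,"z":0,"ax":0,"ay":0,"az":0}
    - {"hand":8.5,"x":1.5,"y":-3.5,"z":0,"ax":0,"ay":0,"az":0}
    - {"hand":8.5,"x":0.5,"y":-3.5,"z":0,"ax":0,"ay":0,"az":0}
    - {"hand":8.5,"x":0.5,"y":-3.5,"z":0,"ax":0,"ay":0,"az":0}
    - {"hand":8.5,"x":0.5,"y":-3.5,"z":0,"ax":0,"ay":0,"az":0}
    - {"hand":8.5,"x":0.5,"y":-3.5,"z":0,"ax":0,"ay":0,"az":0}
    - {"hand":8.5,"x":0.5,"y":-3.5,"z":0,"ax":0,"ay":0,"az":0}
    - {"hand":8.5,"x":0.5,"y":-3.5,"z":0,"ax":0,"ay":0,"az":0}
    - {"hand":8.5,"x":0.5,"y":-3.5,"z":0,"ax":0,"ay":0,"az":0}
    - {"hand":8.5,"x":0,"y":-3.5,"z":0,"ax":0,"ay":0,"az":0}
    - {"hand":8.5,"x":0,"y":-3.5,"z":0,"ax":0,"ay":0,"az":0}
    - {"hand":8.5,"x":0,"y":-3.5,"z":0,"ax":0,"ay":0,"az":0}
    - {"hand":8.5,"x":0,"y":0,"z":0,"ax":0,"ay":0,"az":0}

```text
time_s: 2.3
tcp_pos: [0.495, -0.1051, 0.331]
orientation: [-3.13, 0.236, 0.001]
force: [0.2, 0.3, -0.1]
width: 0.0848
```

```bash
python3 - <<'E'
from h import *
go([.518,.028,.25],pose(-9.2)); print(get_state()["joint_pos"].round(2))
E
```

```text
t 2.3 tcp [ 0.495  -0.1051  0.331 ] turn deg [-0.16  0.04  0.57] shift cm if turned first [  0.14 -13.5    8.1 ] shift cm now [  0.28 -13.48   8.14] F [ 0.19  0.3  -0.09] w 0.0848
[ 0.14  0.2  -0.02  1.98  0.    0.96 -1.6 ]
```

Request:
play_rows:
  steps:
    - {"hand":8.5,"x":0.1,"y":-3.4,"z":0,"ax":0,"ay":0,"az":0.5}
    - {"hand":8.5,"x":0.1,"y":-3.4,"z":0,"ax":0,"ay":0,"az":0}
    - {"hand":8.5,"x":0,"y":-3.4,"z":2,"ax":0,"ay":0,"az":0}
    - {"hand":8.5,"x":0,"y":-3.3,"z":3,"ax":0,"ay":0,"az":0}
    - {"hand":8.5,"x":0,"y":0,"z":3,"ax":0,"ay":0,"az":0}
    - {"hand":8.5,"x":0,"y":0,"z":0,"ax":0,"ay":0,"az":0}
    - {"hand":8.5,"x":0,"y":0,"z":0,"ax":0,"ay":0,"az":0}

```text
time_s: 3.0
tcp_pos: [0.5184, 0.0203, 0.2512]
orientation: [3.129, -0.267, -0.002]
force: [0.6, -0.0, -0.1]
width: 0.0846
```

```bash
python3 - <<'E'
from h import *
go([.518,.028,.124],pose(-9.2))
p,d,c=shot("wrist","w1"); P=pts(d,c); z=P[...,2]; print(c["world_from_camera"][:3,3])
m=(z>.143)&(z<.157)&(abs(P[...,0]-.5)<.06)&(abs(P[...,1]-.03)<.06); q=P[m][:,:2]; print(m.sum(),cv2.minAreaRect((q*1000).astype(np.float32)))
m&=(p.max(2)<90); q=P[m][:,:2]; print(m.sum(),cv2.minAreaRect((q*1000).astype(np.float32)))
E
```

```text
t 3.0 tcp [0.5184 0.0203 0.2512] turn deg [ 0.07  0.08 -0.56] shift cm if turned first [-0.16 -0.75 12.72] shift cm now [-0.15 -0.76 12.71] F [ 0.62 -0.05 -0.06] w 0.0846
[0.60202272 0.00510906 0.39363961]
3722 ((500.4749450683594, 31.52912139892578), (29.644607543945312, 70.67449951171875), 80.57991027832031)
2190 ((500.8421936035156, 31.476062774658203), (29.593143463134766, 57.92066192626953), 80.667236328125)
```

View pics/w1.png

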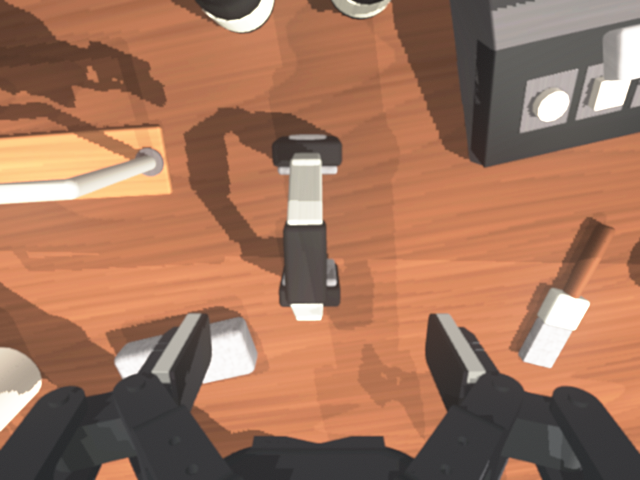

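Request:
play_rows:
  steps:
    - {"hand":8.5,"x":0,"y":-0.8,"z":0,"ax":0,"ay":0,"az":-0.4}
    - {"hand":8.5,"x":0,"y":0,"z":3,"ax":0,"ay":0,"az":0}
    - {"hand":8.5,"x":0,"y":0,"z":3,"ax":0,"ay":0,"az":0}
    - {"hand":8.5,"x":0,"y":0,"z":3,"ax":0,"ay":0,"az":0}
    - {"hand":8.5,"x":0,"y":0,"z":2,"ax":0,"ay":0,"az":0}
    - {"hand":8.5,"x":0,"y":0,"z":1.7,"ax":0,"ay":0,"az":0}
    - {"hand":8.5,"x":0,"y":0,"z":0,"ax":0,"ay":0,"az":0}
    - {"hand":8.5,"x":0,"y":0,"z":0,"ax":0,"ay":0,"az":0}

```text
time_s: 3.85
tcp_pos: [0.5212, 0.0296, 0.1253]
orientation: [-3.131, 0.254, -0.003]
force: [0.6, 0.4, 0.0]
width: 0.085
```

```bash
python3 - <<'E'
from h import *
go([.5193,.0284,.124],pose(-9.35))
E
```

```text
t 3.85 tcp [0.5212 0.0296 0.1253] turn deg [-0.03 -0.1   0.06] shift cm if turned first [-0.16  0.15  0.13] shift cm now [-0.16  0.15  0.13] F [0.62 0.38 0.05] w 0.085
```

Request:
play_rows:
  squeeze: 50
  steps:
    - {"hand":8.5,"x":-0.15,"y":0.15,"z":0.1,"ax":0,"ay":0,"az":0}
    - {"hand":8.5,"x":0,"y":0,"z":0,"ax":0,"ay":0,"az":0}
    - {"hand":5,"x":0,"y":0,"z":0,"ax":0,"ay":0,"az":0}
    - {"hand":3.5,"x":0,"y":0,"z":0,"ax":0,"ay":0,"az":0}
    - {"hand":2,"x":0,"y":0,"z":0,"ax":0,"ay":0,"az":0}
    - {"hand":2,"x":0,"y":0,"z":0,"ax":0,"ay":0,"az":0}
    - {"hand":2,"x":0,"y":0,"z":0,"ax":0,"ay":0,"az":0}
    - {"hand":2,"x":0,"y":0,"z":0,"ax":0,"ay":0,"az":0}
    - {"hand":2,"x":0,"y":0,"z":0,"ax":0,"ay":0,"az":0}
    - {"hand":2,"x":0,"y":0,"z":0,"ax":0,"ay":0,"az":0}

```text
time_s: 4.85
tcp_pos: [0.5187, 0.0286, 0.1235]
orientation: [-3.131, 0.254, -0.001]
force: [0.8, 1.8, 4.3]
width: 0.0287
```

Request:
play_rows:
  steps:
    - {"hand":2,"x":0,"y":0,"z":-1,"ax":0,"ay":0,"az":0}
    - {"hand":2,"x":0,"y":0,"z":-2,"ax":0,"ay":0,"az":0}
    - {"hand":2,"x":0,"y":0,"z":-2.5,"ax":0,"ay":0,"az":0}
    - {"hand":2,"x":0,"y":0,"z":-2.5,"ax":0,"ay":0,"az":0}
    - {"hand":2,"x":0,"y":0,"z":-2.5,"ax":0,"ay":0,"az":0}
    - {"hand":2,"x":0,"y":0,"z":-2.5,"ax":0,"ay":0,"az":0}
    - {"hand":2,"x":0,"y":0,"z":-2.5,"ax":0,"ay":0,"az":0}
    - {"hand":2,"x":0,"y":0,"z":-2,"ax":0,"ay":0,"az":0}
    - {"hand":2,"x":0,"y":0,"z":-1,"ax":0,"ay":0,"az":0}
    - {"hand":2,"x":0,"y":0,"z":0,"ax":0,"ay":0,"az":0}
    - {"hand":2,"x":0,"y":0,"z":0,"ax":0,"ay":0,"az":0}

```text
time_s: 5.95
tcp_pos: [0.5175, 0.028, 0.3074]
orientation: [3.131, -0.254, -0.003]
force: [-0.2, 0.0, -1.4]
width: 0.0291
```

```bash
python3 - <<'E'
from h import *
p,d,c=shot("scene","s2")
# rail cross-check with scene depth is left to picture; target over rail
a=np.radians(83.3); mid=np.array([.5947,.2880]); ax=np.array([np.cos(a-np.pi/2),np.sin(a-np.pi/2)])
t=mid+.019*ax; print(t); go([*t,.300],pose(-6.7))
P=pts(d,c)
m=(P[...,2]>.13)&(P[...,2]<.165)&(abs(P[...,0]-.595)<.04)&(abs(P[...,1]-.288)<.13)
q=P[m]; print(m.sum(), q.mean(0), cv2.minAreaRect((q[:,:2]*1000).astype(np.float32)))
cv2.imwrite("pics/s2c.png",cv2.cvtColor(p[60:340,200:520],cv2.COLOR_RGB2BGR))
E
```

```text
[0.61357024 0.28578326]
t 6.0 tcp [0.5172 0.028  0.307 ] turn deg [ 0.05  0.15 -2.57] shift cm if turned first [  6.56 -26.72   0.7 ] shift cm now [  5.35 -26.99   0.66] F [-0.04  0.04 -1.32] w 0.0291
460 [0.59561684 0.27894894 0.14582607] ((594.3651733398438, 288.50469970703125), (230.79212951660156, 16.45116424560547), 82.47572326660156)
```

View pics/s2c.png

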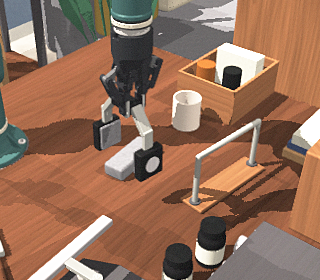

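Request:
play_rows:
  steps:
    - {"hand":2,"x":0,"y":-1,"z":0,"ax":0,"ay":0,"az":-2.5}
    - {"hand":2,"x":0.6,"y":-2,"z":0,"ax":0,"ay":0,"az":0}
    - {"hand":2,"x":0.6,"y":-2.5,"z":0,"ax":0,"ay":0,"az":0}
    - {"hand":2,"x":0.6,"y":-2.5,"z":0,"ax":0,"ay":0,"az":0}
    - {"hand":2,"x":0.6,"y":-2.5,"z":0,"ax":0,"ay":0,"az":0}
    - {"hand":2,"x":0.6,"y":-2.5,"z":0,"ax":0,"ay":0,"az":0}
    - {"hand":2,"x":0.6,"y":-2.5,"z":0,"ax":0,"ay":0,"az":0}
    - {"hand":2,"x":0.6,"y":-2.5,"z":0,"ax":0,"ay":0,"az":0}
    - {"hand":2,"x":0.6,"y":-2.5,"z":0,"ax":0,"ay":0,"az":0}
    - {"hand":2,"x":0.6,"y":-2.2,"z":0,"ax":0,"ay":0,"az":0}
    - {"hand":2,"x":0.6,"y":-2,"z":0,"ax":0,"ay":0,"az":0}
    - {"hand":2,"x":0.6,"y":-1.3,"z":0,"ax":0,"ay":0,"az":0}
    - {"hand":2,"x":0,"y":-0.7,"z":0,"ax":0,"ay":0,"az":0}
    - {"hand":2,"x":0,"y":0,"z":0,"ax":0,"ay":0,"az":0}
    - {"hand":2,"x":0,"y":0,"z":0,"ax":0,"ay":0,"az":0}
    - {"hand":2,"x":0,"y":0,"z":0,"ax":0,"ay":0,"az":0}

```text
time_s: 7.6
tcp_pos: [0.6157, 0.2841, 0.3083]
orientation: [3.135, -0.188, -0.0]
force: [-0.5, 0.6, -2.3]
width: 0.0292
```

```bash
python3 - <<'E'
from h import *
a=np.radians(83.2); mid=np.array([.5945,.2882]); ax=np.array([np.cos(a-np.pi/2),np.sin(a-np.pi/2)])
go([*(mid+.019*ax),.150],pose(-6.8))
p,d,c=shot("wrist","w2"); P=pts(d,c)
z=P[...,2]; m=(z>.13)&(z<.158)&(abs(P[...,0]-.595)<.04)&(abs(P[...,1]-.288)<.13)
print(m.sum()); q=P[m][:,:2]
if m.sum()>50: print(cv2.minAreaRect((q*1000).astype(np.float32)))
p2,d2,c2=shot("scene","s3")
cv2.imwrite("pics/s3c.png",cv2.cvtColor(np.hstack([p[:,:],p2[60:540,240:560][:480] if 0 else cv2.copyMakeBorder(p2[60:340,240:560],0,200,0,0,0)])[:, :],cv2.COLOR_RGB2BGR)[:480,:960])
im=cv2.imread("pics/s3c.png"); cv2.imwrite("pics/s3c.png",cv2.resize(im,(800,400)))
E
```

```text
t 7.6 tcp [0.6157 0.2841 0.3083] turn deg [ 0.07  0.01 -0.05] shift cm if turned first [-0.25 -0.16 15.83] shift cm now [-0.25 -0.18 15.83] F [-0.46  0.59 -2.32] w 0.0292
3464
((595.3314208984375, 288.2468566894531), (232.2623291015625, 13.322997093200684), 83.21542358398438)
```

View pics/s3c.png

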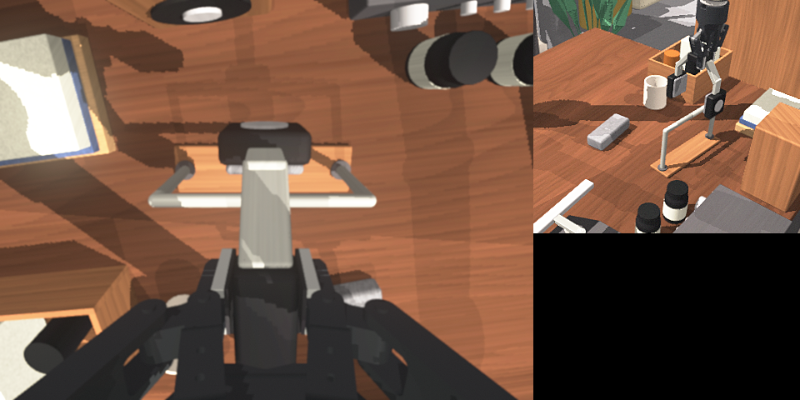

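Request:
play_rows:
  steps:
    - {"hand":2,"x":-0.2,"y":-0.1,"z":0,"ax":0,"ay":0,"az":0}
    - {"hand":2,"x":0,"y":0,"z":1,"ax":0,"ay":0,"az":0}
    - {"hand":2,"x":0,"y":0,"z":2,"ax":0,"ay":0,"az":0}
    - {"hand":2,"x":0,"y":0,"z":2,"ax":0,"ay":0,"az":0}
    - {"hand":2,"x":0,"y":0,"z":2,"ax":0,"ay":0,"az":0}
    - {"hand":2,"x":0,"y":0,"z":2,"ax":0,"ay":0,"az":0}
    - {"hand":2,"x":0,"y":0,"z":2,"ax":0,"ay":0,"az":0}
    - {"hand":2,"x":0,"y":0,"z":2,"ax":0,"ay":0,"az":0}
    - {"hand":2,"x":0,"y":0,"z":1.5,"ax":0,"ay":0,"az":0}
    - {"hand":2,"x":0,"y":0,"z":0.7,"ax":0,"ay":0,"az":0}
    - {"hand":2,"x":0,"y":0,"z":0.3,"ax":0,"ay":0,"az":0}
    - {"hand":2,"x":0,"y":0,"z":0,"ax":0,"ay":0,"az":0}
    - {"hand":2,"x":0,"y":0,"z":0,"ax":0,"ay":0,"az":0}

```text
time_s: 9.0
tcp_pos: [0.6146, 0.2872, 0.1542]
orientation: [-3.135, 0.186, -0.002]
force: [0.2, -0.4, -1.8]
width: 0.0293
```

```bash
python3 - <<'E'
from h import *
go([.6138,.2862,.1455],pose(-6.8))
E
```

```text
t 9.0 tcp [0.6146 0.2872 0.1542] turn deg [-0.06 -0.08  0.03] shift cm if turned first [-0.07  0.11  0.87] shift cm now [-0.07  0.11  0.87] F [ 0.15 -0.43 -1.82] w 0.0293
```

Request:
play_rows:
  steps:
    - {"hand":2,"x":0,"y":0,"z":0.2,"ax":0,"ay":0,"az":0}
    - {"hand":2,"x":0,"y":0,"z":0.2,"ax":0,"ay":0,"az":0}
    - {"hand":2,"x":0,"y":0,"z":0.2,"ax":0,"ay":0,"az":0}
    - {"hand":2,"x":0,"y":0,"z":0.1,"ax":0,"ay":0,"az":0}
    - {"hand":2,"x":0,"y":0,"z":0,"ax":0,"ay":0,"az":0}
    - {"hand":2,"x":0,"y":0,"z":0,"ax":0,"ay":0,"az":0}

```text
time_s: 9.6
tcp_pos: [0.6139, 0.2868, 0.1462]
orientation: [3.136, -0.186, -0.0]
force: [-0.8, -0.1, -1.6]
width: 0.0289
```

Request:
play_rows:
  steps:
    - {"hand":2,"x":0,"y":0,"z":0.1,"ax":0,"ay":0,"az":0}
    - {"hand":2,"x":0,"y":0,"z":0.1,"ax":0,"ay":0,"az":0}
    - {"hand":2,"x":0,"y":0,"z":0,"ax":0,"ay":0,"az":0}

```text
time_s: 9.9
tcp_pos: [0.6141, 0.287, 0.1453]
orientation: [-3.136, 0.185, -0.001]
force: [-1.3, -0.6, 4.7]
width: 0.029
```

Request:
play_rows:
  steps:
    - {"hand":2,"x":0,"y":0,"z":0,"ax":0,"ay":0,"az":0}
    - {"hand":3.2,"x":0,"y":0,"z":0,"ax":0,"ay":0,"az":0}
    - {"hand":4,"x":0,"y":0,"z":0,"ax":0,"ay":0,"az":0}
    - {"hand":6,"x":0,"y":0,"z":0,"ax":0,"ay":0,"az":0}
    - {"hand":7,"x":0,"y":0,"z":0,"ax":0,"ay":0,"az":0}
    - {"hand":7,"x":0,"y":0,"z":0,"ax":0,"ay":0,"az":0}
    - {"hand":7,"x":0,"y":0,"z":0,"ax":0,"ay":0,"az":0}

```text
time_s: 10.6
tcp_pos: [0.6139, 0.2868, 0.1442]
orientation: [3.136, -0.185, -0.0]
force: [0.1, -0.0, -0.0]
width: 0.0701
```

```bash
python3 - <<'E'
from h import *
p,d,c=shot("scene","s4"); P=pts(d,c); z=P[...,2]
pw,dw,cw=shot("wrist","w4"); Pw=pts(dw,cw)
for N,Q in(("s",P),("w",Pw)):
    m=(Q[...,2]>.158)&(Q[...,2]<.19)&(abs(Q[...,0]-.595)<.032)&(abs(Q[...,1]-.288)<.014); q=Q[m]; print(N,m.sum(),q.mean(0) if m.sum() else 0, (cv2.minAreaRect((q[:,:2]*1000).astype(np.float32))) if m.sum() else 0)
    if m.sum(): print(np.linalg.lstsq(np.c_[q[:,:2]-q[:,:2].mean(0),np.ones(len(q))],q[:,2],rcond=None)[0])
print(get_state()["force"],get_state()["width"])
cv2.imwrite("pics/s4c.png",cv2.cvtColor(cv2.resize(np.hstack([pw[:300],p[90:390]]),(800,188)) if 0 else np.hstack([pw[150:480,160:480],p[60:390,340:560]]),cv2.COLOR_RGB2BGR))
E
```

```text
s 92 [0.61356402 0.28760476 0.16879493] ((600.4583129882812, 287.6197509765625), (26.37096405029297, 52.43717575073242), 89.23372650146484)
[-0.12062605  0.02161993  0.16879493]
w 8743 [0.6040675  0.28747625 0.17123233] ((600.6157836914062, 287.98199462890625), (27.961669921875, 52.77854919433594), 89.90966796875)
[-0.06611371 -0.00330443  0.17123233]
[ 0.56469366 -1.0248127   0.611373  ] 0.07014162916965075
```

View pics/s4c.png

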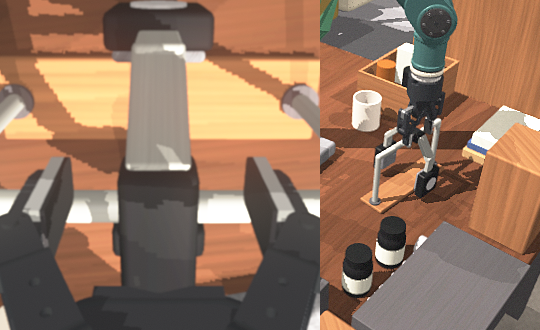

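Headphones hang on the rail, fingers clear. I'll retract straight up and check.

Request:
play_rows:
  steps:
    - {"hand":7,"x":0,"y":0,"z":-1,"ax":0,"ay":0,"az":0}
    - {"hand":7,"x":0,"y":0,"z":-2,"ax":0,"ay":0,"az":0}
    - {"hand":7,"x":0,"y":0,"z":-3,"ax":0,"ay":0,"az":0}
    - {"hand":5,"x":0,"y":0,"z":-4,"ax":0,"ay":0,"az":0}
    - {"hand":3,"x":0,"y":0,"z":-4,"ax":0,"ay":0,"az":0}
    - {"hand":0,"x":0,"y":0,"z":-4,"ax":0,"ay":0,"az":0}
    - {"hand":0,"x":0,"y":0,"z":0,"ax":0,"ay":0,"az":0}
    - {"hand":0,"x":0,"y":0,"z":0,"ax":0,"ay":0,"az":0}

```text
time_s: 11.5
tcp_pos: [0.6144, 0.2871, 0.3264]
orientation: [-3.134, 0.185, -0.005]
force: [0.3, -0.0, -0.6]
width: 0.0004
```

```bash
cat > chk.py <<'E'
from h import *
import sys
p,d,c=shot("wrist" if len(sys.argv)<2 else sys.argv[1],"chk"); Q=pts(d,c)
m=(Q[...,2]>.155)&(Q[...,2]<.19)&(abs(Q[...,0]-.595)<.05)&(abs(Q[...,1]-.288)<.03)&(p.max(2)<95); q=Q[m]
print(m.sum(),cv2.minAreaRect((q[:,:2]*1000).astype(np.float32)),np.median(q,0),np.linalg.lstsq(np.c_[q[:,:2]-q[:,:2].mean(0),np.ones(len(q))],q[:,2],rcond=None)[0])
E
python3 chk.py; python3 - <<'E'
from h import *
k=np.array([[.5730,-.1858],[.5766,-.2363],[.5787,-.2864],[.5827,-.3358]])
dv=np.polyfit(np.arange(4),k,1)[0]; a=np.degrees(np.arctan2(dv[1],dv[0]))+90; print("console yaw",a)
rot=pose(a,-25); print(rot.apply([0,0,1]))
n=-rot.apply([0,0,1]); r=np.array([.573,-.186,.069])
go(r+.08*n,rot); print(get_state()["joint_pos"].round(2))
E
```

```text
2302 ((596.464599609375, 287.3967590332031), (29.759172439575195, 58.227359771728516), 83.83929443359375) [0.59785983 0.28760206 0.17167773] [-0.02619256 -0.00725519  0.17158729]
console yaw 3.569914919596158
[-0.4217982  -0.02631494 -0.90630779]
t 11.55 tcp [0.6135 0.2866 0.3245] turn deg [ -2.25 -24.93 -10.17] shift cm if turned first [ 4.47 46.92 18.11] shift cm now [ 4.87 46.8  18.31] F [ 0.61  0.42 -0.45] w 0.0
[-0.4   0.45 -0.16  1.62  0.08  1.07 -2.26]
```

```bash
python3 - <<'E'
from h import *
go([.50,-.19,.3264]); rot=pose(3.6,25); print(rot.apply([0,0,1])); go([.5,-.19,.3264],rot)
E
```

```text
t 11.55 tcp [0.6135 0.2866 0.3245] turn deg [0. 0. 0.] shift cm if turned first [-5.66 48.67 -0.18] shift cm now [-5.66 48.67 -0.18] F [ 0.61  0.42 -0.45] w 0.0
[ 0.42178432  0.02653642 -0.90630779]
t 11.55 tcp [0.6135 0.2866 0.3245] turn deg [  2.27  24.93 -10.2 ] shift cm if turned first [-12.9   46.85  -6.22] shift cm now [-5.66 48.67 -0.18] F [ 0.61  0.42 -0.45] w 0.0
```

Request:
play_rows:
  steps:
    - {"hand":0,"x":-0.5,"y":2,"z":0,"ax":0,"ay":0,"az":0}
    - {"hand":0,"x":-0.5,"y":4,"z":0,"ax":0,"ay":0,"az":0}
    - {"hand":0,"x":-0.5,"y":4,"z":0,"ax":0,"ay":0,"az":0}
    - {"hand":0,"x":-0.5,"y":4,"z":0,"ax":0,"ay":0,"az":0}
    - {"hand":0,"x":-0.5,"y":4,"z":0,"ax":0,"ay":0,"az":0}
    - {"hand":0,"x":-0.5,"y":4,"z":0,"ax":0,"ay":0,"az":0}
    - {"hand":0,"x":-0.5,"y":4,"z":0,"ax":0,"ay":0,"az":0}
    - {"hand":0,"x":-0.5,"y":4,"z":0,"ax":0,"ay":0,"az":0}
    - {"hand":0,"x":-0.5,"y":4,"z":0,"ax":0,"ay":0,"az":0}
    - {"hand":0,"x":-0.5,"y":4,"z":0,"ax":0,"ay":0,"az":0}
    - {"hand":0,"x":-0.5,"y":4,"z":0,"ax":0,"ay":0,"az":0}
    - {"hand":0,"x":0,"y":4,"z":0,"ax":0,"ay":0,"az":0}
    - {"hand":0,"x":0,"y":2.6,"z":0,"ax":0,"ay":0,"az":0}
    - {"hand":0,"x":0,"y":0,"z":0,"ax":0.6,"ay":6.2,"az":-2.5}
    - {"hand":0,"x":0,"y":0,"z":0,"ax":0.6,"ay":6.2,"az":-2.5}
    - {"hand":0,"x":0,"y":0,"z":0,"ax":0.6,"ay":6.2,"az":-2.5}
    - {"hand":0,"x":0,"y":0,"z":0,"ax":0.5,"ay":6.3,"az":-2.5}
    - {"hand":0,"x":0,"y":0,"z":0,"ax":0,"ay":0,"az":0}
    - {"hand":0,"x":0,"y":0,"z":0,"ax":0,"ay":0,"az":0}

```text
time_s: 13.45
tcp_pos: [0.5012, -0.1892, 0.3232]
orientation: [-3.053, -0.084, -0.665]
force: [0.6, -0.7, 0.0]
width: 0.0001
```

```bash
cat > k.py <<'E'
from h import *
p,d,c=shot("wrist","k1"); P=pts(d,c); g=p.min(2)
m=(g>150)&(abs(P[...,0]-.577)<.03)&(P[...,1]>-.37)&(P[...,1]<-.15)&(abs(P[...,2]-.069)<.012)
n,l,s,cc=cv2.connectedComponentsWithStats(m.astype(np.uint8)); rot=pose(3.6,25); nn=-rot.apply([0,0,1])
for i in range(1,n):
    if s[i,4]>60:
        r=P[l==i].mean(0); print("key",cc[i].round(),s[i,4],r.round(4))
        r=plane(cc[i][:1],cc[i][1:],c,.069)[0]; print("  ray",r.round(4)); go(r+.05*nn,rot)
print(get_state()["joint_pos"].round(2))
E
python3 k.py
```

```text
key [445. 208.] 70 [ 0.6021 -0.3253  0.0693]
  ray [ 0.6021 -0.3254  0.069 ]
t 13.5 tcp [ 0.5026 -0.1891  0.324 ] turn deg [-0.05  0.3  -0.34] shift cm if turned first [-2.55 14.23 21.95] shift cm now [-2.35 14.26 21.95] F [-0.34 -0.7   0.07] w -0.0002
key [456. 223.] 419 [ 0.5866 -0.3382  0.0686]
  ray [ 0.5866 -0.338   0.069 ]
t 13.5 tcp [ 0.5026 -0.1891  0.324 ] turn deg [-0.05  0.3  -0.34] shift cm if turned first [-4.03 15.39 21.26] shift cm now [-3.83 15.43 21.27] F [-0.34 -0.7   0.07] w -0.0002
key [409. 226.] 497 [ 0.5796 -0.2862  0.0681]
  ray [ 0.5795 -0.286   0.069 ]
t 13.5 tcp [ 0.5026 -0.1891  0.324 ] turn deg [-0.05  0.3  -0.34] shift cm if turned first [-4.37 10.15 21.1 ] shift cm now [-4.2  10.2  21.11] F [-0.34 -0.7   0.07] w -0.0002
key [319. 227.] 427 [ 0.5729 -0.1864  0.0687]
  ray [ 0.5729 -0.1864  0.069 ]
t 13.5 tcp [ 0.5026 -0.1891  0.324 ] turn deg [-0.05  0.3  -0.34] shift cm if turned first [-4.41  0.18 21.08] shift cm now [-4.3   0.22 21.11] F [-0.34 -0.7   0.07] w -0.0002
key [364. 226.] 531 [ 0.5764 -0.236   0.0689]
  ray [ 0.5764 -0.236   0.069 ]
t 13.5 tcp [ 0.5026 -0.1891  0.324 ] turn deg [-0.05  0.3  -0.34] shift cm if turned first [-4.37  5.14 21.1 ] shift cm now [-4.23  5.19 21.12] F [-0.34 -0.7   0.07] w -0.0002
[ 0.48  0.12 -0.11  2.18 -0.36  0.48 -0.85]
```

View pics/k1.png

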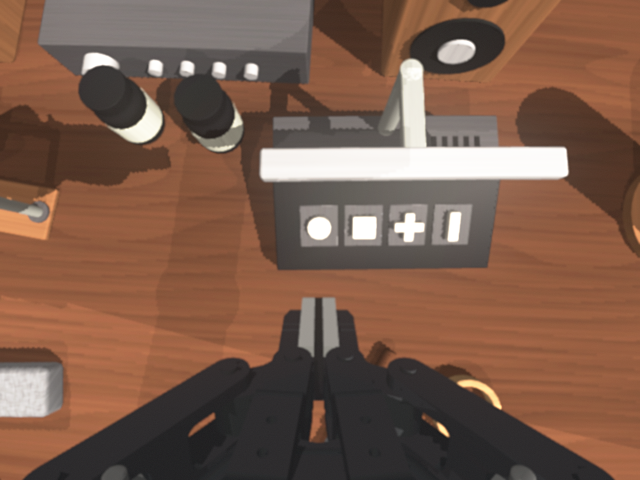

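Request:
play_rows:
  steps:
    - {"hand":0,"x":-2.2,"y":0.1,"z":0,"ax":0,"ay":0,"az":0}
    - {"hand":0,"x":-2.1,"y":0.1,"z":0,"ax":0,"ay":0,"az":0}
    - {"hand":0,"x":0,"y":0,"z":3,"ax":0,"ay":0,"az":0}
    - {"hand":0,"x":0,"y":0,"z":4,"ax":0,"ay":0,"az":0}
    - {"hand":0,"x":0,"y":0,"z":4,"ax":0,"ay":0,"az":0}
    - {"hand":0,"x":0,"y":0,"z":4,"ax":0,"ay":0,"az":0}
    - {"hand":0,"x":0,"y":0,"z":4,"ax":0,"ay":0,"az":0}
    - {"hand":0,"x":0,"y":0,"z":2.1,"ax":0,"ay":0,"az":0}
    - {"hand":0,"x":0,"y":0,"z":0,"ax":0,"ay":0,"az":0}
    - {"hand":0,"x":0,"y":0,"z":0,"ax":0,"ay":0,"az":0}

```text
time_s: 14.5
tcp_pos: [0.5358, -0.1861, 0.1545]
orientation: [-3.042, -0.092, -0.666]
force: [-0.2, -0.1, 0.1]
width: 0.0002
```

```bash
cat > kk.py <<'E'
from h import *
import sys
rot=pose(3.6,25)
for k in ([.5730,-.1861,.069],[.584,-.3365,.069],[.5765,-.2362,.069]): go(k,rot)
E
python3 kk.py
```

```text
t 14.5 tcp [ 0.5358 -0.1861  0.1545] turn deg [-0.7   0.28 -0.29] shift cm if turned first [-0.25  0.23  9.31] shift cm now [-0.2   0.35  9.31] F [-0.21 -0.07  0.12] w 0.0002
t 14.5 tcp [ 0.5358 -0.1861  0.1545] turn deg [-0.7   0.28 -0.29] shift cm if turned first [-0.11 15.31  9.38] shift cm now [ 0.02 15.43  9.19] F [-0.21 -0.07  0.12] w 0.0002
t 14.5 tcp [ 0.5358 -0.1861  0.1545] turn deg [-0.7   0.28 -0.29] shift cm if turned first [-0.22  5.26  9.33] shift cm now [-0.14  5.37  9.26] F [-0.21 -0.07  0.12] w 0.0002
```

Request:
play_rows:
  steps:
    - {"hand":0,"x":-0.2,"y":0.25,"z":1,"ax":-0.6,"ay":0.3,"az":-0.3}
    - {"hand":0,"x":0,"y":0,"z":2,"ax":0,"ay":0,"az":0}
    - {"hand":0,"x":0,"y":0,"z":2,"ax":0,"ay":0,"az":0}
    - {"hand":0,"x":0,"y":0,"z":2,"ax":0,"ay":0,"az":0}
    - {"hand":0,"x":0,"y":0,"z":1,"ax":0,"ay":0,"az":0}
    - {"hand":0,"x":0,"y":0,"z":0,"ax":0,"ay":0,"az":0}
    - {"hand":0,"x":0,"y":0,"z":0,"ax":0,"ay":0,"az":0}

```text
time_s: 15.2
tcp_pos: [0.572, -0.192, 0.1034]
orientation: [-3.041, -0.099, -0.621]
force: [-0.4, -0.3, 0.0]
width: 0.0001
```

```bash
python3 kk.py; python3 -c "
from h import *
print(get_state()['joint_pos'].round(2))"
```

```text
t 15.2 tcp [ 0.572  -0.192   0.1034] turn deg [-1.34  1.87 -0.18] shift cm if turned first [-1.33 -0.58  3.18] shift cm now [-1.23 -0.51  3.23] F [-0.39 -0.33  0.03] w 0.0001
t 15.2 tcp [ 0.572  -0.192   0.1034] turn deg [-1.34  1.87 -0.18] shift cm if turned first [-1.19 14.5   3.24] shift cm now [-1.04 14.57  2.94] F [-0.39 -0.33  0.03] w 0.0001
t 15.2 tcp [ 0.572  -0.192   0.1034] turn deg [-1.34  1.87 -0.18] shift cm if turned first [-1.3   4.44  3.19] shift cm now [-1.18  4.52  3.13] F [-0.39 -0.33  0.03] w 0.0001
[ 0.48  0.57 -0.18  2.22 -1.53  0.08  0.35]
```

The wrist joints j5 and j6 are at their limits here. I'll use a slightly different lean for the round key, about 20° forward and 8° to the left, which keeps j6 away from its limit.

```bash
cat >> h.py <<'E'
def axrot(fwd,left):
    """current orientation turned least so that tool z = fwd/left lean (deg)"""
    r=R.from_rotvec(get_state()["orientation"]); z=r.apply([0,0,1]); t=np.array([np.tan(np.radians(fwd)),np.tan(np.radians(left)),-1]); t/=np.linalg.norm(t)
    w=np.cross(z,t); s=np.linalg.norm(w); w*=np.arcsin(s)/max(s,1e-9); return R.from_rotvec(w)*r
E
python3 - <<'E'
from h import *
z=R.from_rotvec(get_state()["orientation"]).apply([0,0,1]);print(z)
rot=axrot(20,8); t=rot.apply([0,0,1])
go(np.array([.573,-.1861,.069])-.05*t,rot)
E
```

```text
[ 0.3904638   0.04809839 -0.91936096]
t 15.2 tcp [ 0.572  -0.192   0.1034] turn deg [ 4.93 -2.72  0.  ] shift cm if turned first [-1.07 -0.22 -1.68] shift cm now [-0.99 -0.08 -1.74] F [-0.39 -0.33  0.03] w 0.0001
```

Request:
play_rows:
  steps:
    - {"hand":0,"x":0,"y":0,"z":-1,"ax":1.3,"ay":-0.7,"az":0}
    - {"hand":0,"x":0,"y":0,"z":-0.7,"ax":1.3,"ay":-0.7,"az":0}
    - {"hand":0,"x":-0.3,"y":0,"z":0,"ax":1.2,"ay":-0.7,"az":0}
    - {"hand":0,"x":-0.3,"y":-0.1,"z":0,"ax":1.2,"ay":-0.6,"az":0}
    - {"hand":0,"x":-0.4,"y":-0.1,"z":0,"ax":0,"ay":0,"az":0}
    - {"hand":0,"x":0,"y":0,"z":0,"ax":0,"ay":0,"az":0}
    - {"hand":0,"x":0,"y":0,"z":0,"ax":0,"ay":0,"az":0}

```text
time_s: 15.9
tcp_pos: [0.5555, -0.1913, 0.1155]
orientation: [-2.972, -0.123, -0.53]
force: [-0.4, 0.7, -0.6]
width: 0.0
```

```bash
cat > kr.py <<'E'
from h import *
import sys
f,l,x,y,s=map(float,sys.argv[1:]); rot=axrot(f,l); t=rot.apply([0,0,1])
go(np.array([x,y,.069])-s*t,rot); print(get_state()["joint_pos"].round(3))
E
python3 kr.py 20 8 .573 -.1861 0
```

```text
t 15.9 tcp [ 0.5555 -0.1913  0.1155] turn deg [-0.1  -0.01 -0.  ] shift cm if turned first [0.05 0.14 4.99] shift cm now [0.05 0.14 4.99] F [-0.43  0.73 -0.61] w 0.0
[ 0.298  0.544  0.119  2.197 -1.204  0.34   0.044]
```

Request:
play_rows:
  steps:
    - {"hand":0,"x":0.05,"y":0.1,"z":1,"ax":0,"ay":0,"az":0}
    - {"hand":0,"x":0,"y":0,"z":1.5,"ax":0,"ay":0,"az":0}
    - {"hand":0,"x":0,"y":0,"z":1.2,"ax":0,"ay":0,"az":0}
    - {"hand":0,"x":0,"y":0,"z":0.7,"ax":0,"ay":0,"az":0}
    - {"hand":0,"x":0,"y":0,"z":0.3,"ax":0,"ay":0,"az":0}
    - {"hand":0,"x":0,"y":0,"z":0.3,"ax":0,"ay":0,"az":0}
    - {"hand":0,"x":0,"y":0,"z":0,"ax":0,"ay":0,"az":0}
    - {"hand":0,"x":0,"y":0,"z":0,"ax":0,"ay":0,"az":0}

```text
time_s: 16.7
tcp_pos: [0.5733, -0.1861, 0.0691]
orientation: [-2.972, -0.123, -0.53]
force: [-1.2, 0.3, 2.2]
width: -0.0002
```

```bash
python3 kr.py 20 8 .573 -.1861 0
```

```text
t 16.7 tcp [ 0.5733 -0.1861  0.0691] turn deg [-0.07 -0.01 -0.  ] shift cm if turned first [-0.03 -0.   -0.  ] shift cm now [-0.03 -0.   -0.  ] F [-1.16  0.35  2.21] w -0.0002
[ 0.381  0.635 -0.023  2.179 -1.377  0.238  0.216]
```

Request:
play_rows:
  steps:
    - {"hand":0,"x":0,"y":0,"z":0.2,"ax":0,"ay":0,"az":0}
    - {"hand":0,"x":0,"y":0,"z":0.2,"ax":0,"ay":0,"az":0}
    - {"hand":0,"x":0,"y":0,"z":0.1,"ax":0,"ay":0,"az":0}
    - {"hand":0,"x":0,"y":0,"z":0,"ax":0,"ay":0,"az":0}
    - {"hand":0,"x":0,"y":0,"z":0,"ax":0,"ay":0,"az":0}

```text
time_s: 17.2
tcp_pos: [0.5751, -0.186, 0.065]
orientation: [-2.972, -0.122, -0.532]
force: [-4.2, -1.1, 9.8]
width: 0.0
```

Bottomed out at about 10 N. Releasing.

Request:
play_rows:
  steps:
    - {"hand":0,"x":0,"y":0,"z":-1,"ax":0,"ay":0,"az":0}
    - {"hand":0,"x":0,"y":0,"z":-2,"ax":0,"ay":0,"az":0}
    - {"hand":0,"x":0,"y":0,"z":-2,"ax":0,"ay":0,"az":0}
    - {"hand":0,"x":0,"y":0,"z":0,"ax":0,"ay":0,"az":0}
    - {"hand":0,"x":0,"y":0,"z":0,"ax":0,"ay":0,"az":0}

```text
time_s: 17.7
tcp_pos: [0.5589, -0.1919, 0.1108]
orientation: [-2.972, -0.124, -0.532]
force: [-0.0, 0.7, -0.1]
width: 0.0
```

```bash
python3 kr.py 22 4 .584 -.3365 .05
```

```text
t 17.7 tcp [ 0.5589 -0.1919  0.1108] turn deg [-3.97  1.71  0.  ] shift cm if turned first [-0.08 14.76 -1.13] shift cm now [-0.13 14.65 -2.14] F [-0.04  0.7  -0.13] w 0.0
[ 0.305  0.555  0.108  2.192 -1.218  0.331  0.058]
```

Request:
play_rows:
  steps:
    - {"hand":0,"x":0,"y":0,"z":-1.5,"ax":0,"ay":0,"az":0}
    - {"hand":0,"x":0,"y":2,"z":-0.6,"ax":0,"ay":0,"az":0}
    - {"hand":0,"x":0,"y":2.5,"z":0,"ax":0,"ay":0,"az":0}
    - {"hand":0,"x":0,"y":2.5,"z":0,"ax":0,"ay":0,"az":0}
    - {"hand":0,"x":0,"y":2.5,"z":0,"ax":0,"ay":0,"az":0}
    - {"hand":0,"x":0,"y":2.5,"z":0,"ax":0,"ay":0,"az":0}
    - {"hand":0,"x":0,"y":2,"z":0,"ax":-1,"ay":0.4,"az":0}
    - {"hand":0,"x":0,"y":0.7,"z":0,"ax":-1,"ay":0.4,"az":0}
    - {"hand":0,"x":0,"y":0,"z":0,"ax":-1,"ay":0.5,"az":0}
    - {"hand":0,"x":0,"y":0,"z":0,"ax":-1,"ay":0.4,"az":0}
    - {"hand":0,"x":0,"y":0,"z":0,"ax":0,"ay":0,"az":0}
    - {"hand":0,"x":0,"y":0,"z":0,"ax":0,"ay":0,"az":0}

```text
time_s: 18.9
tcp_pos: [0.5661, -0.339, 0.1151]
orientation: [-3.029, -0.106, -0.59]
force: [-0.3, 0.2, 0.8]
width: -0.0002
```

```bash
python3 kr.py 22 4 .584 -.3365 0; python3 - <<'E'
from h import *
p,d,c=shot("wrist","k2"); P=pts(d,c); g=p.min(2)
m=(g>150)&(abs(P[...,0]-.577)<.03)&(P[...,1]>-.37)&(P[...,1]<-.15)&(abs(P[...,2]-.069)<.012)
n,l,s,cc=cv2.connectedComponentsWithStats(m.astype(np.uint8))
for i in range(1,n):
    if s[i,4]>60: print(cc[i].round(),s[i],plane(cc[i][:1],cc[i][1:],c,.069)[0].round(4))
E
```

```text
t 18.9 tcp [ 0.5661 -0.339   0.1151] turn deg [-0.07  0.06  0.  ] shift cm if turned first [-0.07  0.07  4.95] shift cm now [-0.06  0.07  4.95] F [-0.31  0.23  0.81] w -0.0002
[ 0.45   0.612  0.203  2.048 -1.113  0.431  0.116]
[316. 271.] [ 305  246   22   51 1068] [ 0.5842 -0.3358  0.069 ]
[227. 282.] [199 267  57  32 825] [ 0.5744 -0.2874  0.069 ]
[ 62. 282.] [ 42 275  41  15 345] [ 0.566  -0.1906  0.069 ]
```

View pics/k2.png

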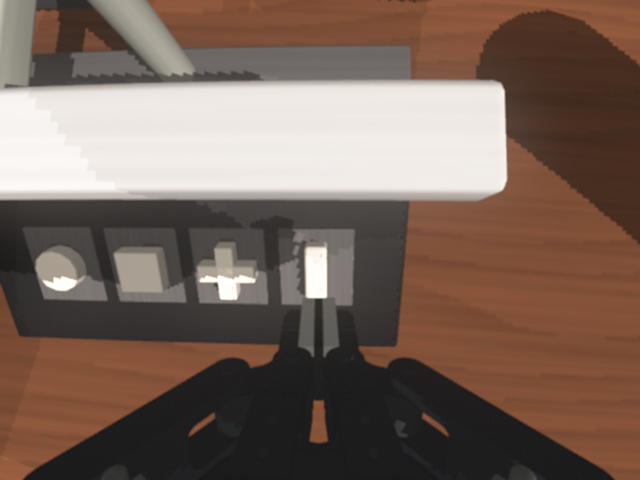

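Request:
play_rows:
  steps:
    - {"hand":0,"x":-0.05,"y":0.05,"z":1,"ax":0,"ay":0,"az":0}
    - {"hand":0,"x":0,"y":0,"z":1.5,"ax":0,"ay":0,"az":0}
    - {"hand":0,"x":0,"y":0,"z":1.2,"ax":0,"ay":0,"az":0}
    - {"hand":0,"x":0,"y":0,"z":0.7,"ax":0,"ay":0,"az":0}
    - {"hand":0,"x":0,"y":0,"z":0.3,"ax":0,"ay":0,"az":0}
    - {"hand":0,"x":0,"y":0,"z":0.3,"ax":0,"ay":0,"az":0}
    - {"hand":0,"x":0,"y":0,"z":0.2,"ax":0,"ay":0,"az":0}
    - {"hand":0,"x":0,"y":0,"z":0.1,"ax":0,"ay":0,"az":0}
    - {"hand":0,"x":0,"y":0,"z":0,"ax":0,"ay":0,"az":0}

```text
time_s: 19.85
tcp_pos: [0.5851, -0.3372, 0.0661]
orientation: [-3.03, -0.104, -0.59]
force: [-2.4, 1.4, 3.7]
width: 0.0001
```

```bash
python3 kr.py 22 4 .584 -.3365 0
```

```text
t 19.85 tcp [ 0.5851 -0.3372  0.0661] turn deg [-0.01  0.06 -0.  ] shift cm if turned first [ 0.01 -0.09 -0.3 ] shift cm now [ 0.01 -0.09 -0.3 ] F [-2.39  1.42  3.73] w 0.0001
[ 0.498  0.695  0.107  2.03  -1.221  0.349  0.22 ]
```

Request:
play_rows:
  steps:
    - {"hand":0,"x":0,"y":0,"z":0.2,"ax":0,"ay":0,"az":0}
    - {"hand":0,"x":0,"y":0,"z":0.1,"ax":0,"ay":0,"az":0}
    - {"hand":0,"x":0,"y":0,"z":0,"ax":0,"ay":0,"az":0}
    - {"hand":0,"x":0,"y":0,"z":0,"ax":0,"ay":0,"az":0}

```text
time_s: 20.25
tcp_pos: [0.5858, -0.3371, 0.0646]
orientation: [-3.029, -0.104, -0.592]
force: [-6.9, 2.6, 13.6]
width: -0.0003
```

Bottomed out at about 15 N. Release, then on to the square key.

Request:
play_rows:
  steps:
    - {"hand":0,"x":0,"y":0,"z":-1,"ax":0,"ay":0,"az":0}
    - {"hand":0,"x":0,"y":0,"z":-2,"ax":0,"ay":0,"az":0}
    - {"hand":0,"x":0,"y":0,"z":-2,"ax":0,"ay":0,"az":0}
    - {"hand":0,"x":0,"y":0,"z":-1,"ax":0,"ay":0,"az":0}
    - {"hand":0,"x":0,"y":0,"z":0,"ax":0,"ay":0,"az":0}

```text
time_s: 20.75
tcp_pos: [0.5646, -0.3423, 0.1202]
orientation: [-3.033, -0.104, -0.594]
force: [0.7, 0.7, -0.5]
width: -0.0002
```

```bash
python3 kr.py 20 7 .5765 -.2362 .05
```

```text
t 20.75 tcp [ 0.5646 -0.3423  0.1202] turn deg [ 3.16 -1.87  0.  ] shift cm if turned first [-0.04 -9.96  1.39] shift cm now [ -0.08 -10.02   0.84] F [ 0.68  0.69 -0.5 ] w -0.0002
[ 0.447  0.605  0.213  2.047 -1.105  0.436  0.111]
```

Request:
play_rows:
  steps:
    - {"hand":0,"x":0,"y":-1.5,"z":0,"ax":0.8,"ay":-0.5,"az":0}
    - {"hand":0,"x":0,"y":-2.2,"z":0,"ax":0.8,"ay":-0.5,"az":0}
    - {"hand":0,"x":0,"y":-2.2,"z":0,"ax":0.8,"ay":-0.5,"az":0}
    - {"hand":0,"x":0,"y":-2.2,"z":0,"ax":0.8,"ay":-0.4,"az":0}
    - {"hand":0,"x":0,"y":-1.9,"z":0.6,"ax":0,"ay":0,"az":0}
    - {"hand":0,"x":0,"y":0,"z":0.5,"ax":0,"ay":0,"az":0}
    - {"hand":0,"x":0,"y":0,"z":0,"ax":0,"ay":0,"az":0}
    - {"hand":0,"x":0,"y":0,"z":0,"ax":0,"ay":0,"az":0}

```text
time_s: 21.55
tcp_pos: [0.5592, -0.2412, 0.1148]
orientation: [-2.988, -0.119, -0.528]
force: [-0.2, -1.2, -0.3]
width: -0.0
```

```bash
python3 kr.py 20 7 .5765 -.2362 0
```

```text
t 21.55 tcp [ 0.5592 -0.2412  0.1148] turn deg [-0.14  0.15 -0.  ] shift cm if turned first [0.05 0.06 4.92] shift cm now [0.07 0.08 4.92] F [-0.23 -1.25 -0.31] w -0.0
[ 0.332  0.569  0.178  2.143 -1.136  0.394  0.036]
```

Request:
play_rows:
  steps:
    - {"hand":0,"x":0.05,"y":0.05,"z":1,"ax":0,"ay":0,"az":0}
    - {"hand":0,"x":0,"y":0,"z":1.5,"ax":0,"ay":0,"az":0}
    - {"hand":0,"x":0,"y":0,"z":1.2,"ax":0,"ay":0,"az":0}
    - {"hand":0,"x":0,"y":0,"z":0.7,"ax":0,"ay":0,"az":0}
    - {"hand":0,"x":0,"y":0,"z":0.3,"ax":0,"ay":0,"az":0}
    - {"hand":0,"x":0,"y":0,"z":0.3,"ax":0,"ay":0,"az":0}
    - {"hand":0,"x":0,"y":0,"z":0.2,"ax":0,"ay":0,"az":0}
    - {"hand":0,"x":0,"y":0,"z":0.2,"ax":0,"ay":0,"az":0}
    - {"hand":0,"x":0,"y":0,"z":0,"ax":0,"ay":0,"az":0}
    - {"hand":0,"x":0,"y":0,"z":0,"ax":0,"ay":0,"az":0}

```text
time_s: 22.55
tcp_pos: [0.5778, -0.2356, 0.0651]
orientation: [-2.988, -0.118, -0.529]
force: [-2.4, -1.5, 3.6]
width: -0.0
```

Request:
play_rows:
  steps:
    - {"hand":0,"x":0,"y":0,"z":0.2,"ax":0,"ay":0,"az":0}
    - {"hand":0,"x":0,"y":0,"z":0.1,"ax":0,"ay":0,"az":0}
    - {"hand":0,"x":0,"y":0,"z":0,"ax":0,"ay":0,"az":0}
    - {"hand":0,"x":0,"y":0,"z":0,"ax":0,"ay":0,"az":0}

```text
time_s: 22.95
tcp_pos: [0.5782, -0.2356, 0.0643]
orientation: [-2.988, -0.118, -0.532]
force: [-9.7, -1.5, 21.7]
width: -0.0
```

Bottomed out. Release and clear out to well above and in front of the console.

Request:
play_rows:
  steps:
    - {"hand":0,"x":0,"y":0,"z":-1,"ax":0,"ay":0,"az":0}
    - {"hand":0,"x":0,"y":0,"z":-2,"ax":0,"ay":0,"az":0}
    - {"hand":0,"x":0,"y":0,"z":-3,"ax":0,"ay":0,"az":0}
    - {"hand":0,"x":0,"y":0,"z":-3,"ax":0,"ay":0,"az":0}
    - {"hand":0,"x":0,"y":0,"z":-3,"ax":0,"ay":0,"az":0}
    - {"hand":0,"x":0,"y":0,"z":-3,"ax":0,"ay":0,"az":0}
    - {"hand":0,"x":0,"y":0,"z":0,"ax":0,"ay":0,"az":0}
    - {"hand":0,"x":0,"y":0,"z":0,"ax":0,"ay":0,"az":0}
    - {"hand":0,"x":0,"y":0,"z":0,"ax":0,"ay":0,"az":0}

```text
time_s: 23.85
tcp_pos: [0.5283, -0.2503, 0.2009]
orientation: [-2.985, -0.122, -0.525]
force: [0.6, -0.2, -0.4]
width: -0.0003
```

```bash
python3 chk.py top; python3 - <<'E'
from h import *
p,d,c=shot("scene","end"); s=get_state(); print(s["time_s"],s["tcp_pos"],s["force"],s["joint_vel"].max())
p,d,c=shot("wrist","endw"); P=pts(d,c); 
m=(p.min(2)>110)&(abs(P[...,0]-.577)<.02)&(P[...,1]>-.36)&(P[...,1]<-.15)&(abs(P[...,2]-.069)<.02)
n,l,st,cc=cv2.connectedComponentsWithStats(m.astype(np.uint8))
a=np.radians(3.6)
for i in range(1,n):
    if st[i,4]>150:
        q=P[l==i]; nrm=np.array([-np.sin(np.radians(25))*np.cos(a),-np.sin(np.radians(25))*np.sin(a),np.cos(np.radians(25))])
        print(q.mean(0).round(4),"along normal mm",(np.median(q@nrm)*1000).round(2))
E
```

```text
498 ((595.3067016601562, 288.3104248046875), (29.98521614074707, 59.02138137817383), 83.36624145507812) [0.59501858 0.2861659  0.1718289 ] [0.00708262 0.1610876  0.17105132]
23.95 [ 0.52814087 -0.25067535  0.20056384] [ 0.64310358 -0.32260774  0.59247416] 0.0030967021905431136
[ 0.575  -0.1908  0.0645] along normal mm -181.94
[ 0.5773 -0.2371  0.0645] along normal mm -181.82
[ 0.5922 -0.2688  0.0659] along normal mm -182.97
[ 0.5776 -0.288   0.0634] along normal mm -181.4
[ 0.5812 -0.336   0.0622] along normal mm -182.43
```

View pics/end.png

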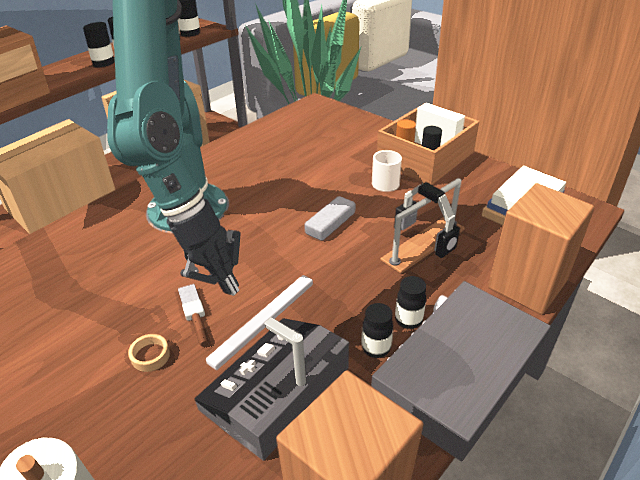

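```bash
python3 -c "
from bench import *
print(close_job())"
```

```text
the job is handed in; nothing more can be done
None
```

The headphones are hanging on the rail, the round, bar and square keys were pressed in that order, and I handed the job in at about 24 s. No verdict came back.

- **Headphones:** I gripped the crown 19 mm off-centre so the fingers would clear the rail. I let go only once the wrist force showed they were resting on it. In the last check the crown centre is about 18 mm above the rail's axis and within 1 mm of it sideways. The wrist camera, looking just after release, showed about 1.5° of tilt. The final top-view fit showed a slope of about 9° across the crown, along the rail. I put that down to noise at mask edges, and it is still under the 0.3 rad limit.
- **Keys:** each one was pushed to its stop, at about 10, 15 and 24 N, then released before the next. The plus-shaped key was never touched. Afterwards all four keys read level with each other within about 1 mm, though I did not measure their absolute height.
- **Wrist limits:** on the first approach to the round key, two wrist joints reached their limits at a 25° lean. I backed off and used about 20–22° forward with a small sideways lean for all three keys.
- **Other objects:** in the final picture none of them appear to have moved, and the arm is clear of everything.

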